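# Wedge the casting board level

## Task

The pouring board with the plaster mould on it slopes down to its one low corner. Pick up the wooden wedge, bring its thin end in under the rubber pad at that corner and push it in gently along the bench until the bubble of the spirit level on the board stands in the middle between its two lines, then let go and leave the wedge in place. Do not touch the board, mould or level with the robot, and leave the other things where they are.

Things in the scene. Friction and masses are not known exactly. Their poses are not given: they have to be found in the camera images.
- board: square plywood board, 260 x 260 x 18 mm, set cornerwise, its low corner towards the robot's right (-y, within 20 degrees). Hinged on two tall rear feet; the corner hangs 1.2 to 2.3 degrees low at first. Origin: midway on the hinge line, on the underside, 28 to 30.5 mm above the bench (differs). x points from low corner to hinge, z up. Middle of the square at x = -92 mm
- board_corner (a point): tip of the board's low corner, top face, x = -276 mm on the board's middle line
- short_foot (a point): bottom of the short round foot (24 mm across) under the board at x = -132 mm, on which the low side rests at first; it leaves the bench as the corner is raised. From the pad inwards there are 113 mm free up to this foot
- pad_bottom (a point): lowest point (unloaded) of the rubber pad, a 12 mm thick bar, 50 mm long across the corner, under it 19 mm in from its tip; at x = -257, y = 0, z = -13.5 mm of the board's frame; 6 to 10 mm above the bench at first, 14.5 to 17 mm at level. It must ride on the wedge. Springy, 1.8 N/mm: the corner's load (5 to 9 N, differs) squeezes it 3 to 5 mm before the corner rises
- vial (a point): middle of the spirit level's green vial (134 mm long), in the top of an aluminium bar 200 x 36 x 20 mm fixed on the board, 62 mm to the -y side of its middle line (board's frame). x runs along the vial, as the board's x. Two dark lines cross the vial 17 mm either side of this point
- bubble_mid (a point): middle of the light 24 x 14 mm bubble in the vial. It shifts 20 mm per degree of slope towards the high side: at first it is on the hinge side (+x of the vial); raising the corner 1 mm moves it about 4.5 mm to -x, so 1 mm more of wedge moves it 0.79 mm. Level: it is at the vial's middle, with equal gaps of 5 mm to both lines
- wedge: loose brown wooden wedge, 170 x 36 mm, 90 g, lying flat on the bench to the right of the low corner; the plane top slopes from 4 mm thick at the thin end (x = 85 mm) to 34 mm at the thick end (x = -85 mm). Origin: middle of the underside, x to the thin end, z up. At level 75 to 105 mm of it is in past the pad's line. Friction about 0.6: it stays where it is let go
- wedge_tip (a point): middle of the wedge's thin end, 2 mm above its underside
- mould: two-part plaster casting mould with two rubber bands, 100 x 81 x 70 mm, fixed on the board; its weight differs. Origin under its middle. Not to be touched
- rolling_pin: wooden rolling pin, 360 mm long, 48 mm thick, lying; bystander; origin under its middle, x along it
- pot: terracotta beaker, 56 mm across, 65 mm high; bystander; origin under its middle
- tile: terracotta tile 90 x 90 x 10 mm; bystander; origin under its middle
- guide_stick: flat wooden slat 260 x 25 x 8 mm; bystander; origin under its middle, x along it
- palette_knife: palette knife, 200 mm long, lying; bystander; x along it, handle to -x
- rib: steel scraper plate 100 x 55 x 5 mm; bystander; origin under its middle

How it is judged (in metres and radians):
On the way, in this order (a step that is already met when the one before it is completed fails the run):
1. the wedge's thin end is in under the pad of the low corner, the wedge flat on the bench (x of wedge_tip in the frame of board above -0.257 m and y of wedge_tip in the frame of board between -0.035 and 0.035 m and height (world z) of wedge_tip below 0.015 m), for 0.1 s.
2. the corner rides on the wedge and the bubble stands in the middle (x of bubble_mid in the frame of vial between -0.004 and 0.004 m and contact force between wedge and board above 1 N and angle between wedge's own z axis and vertical below 0.05 rad and y of wedge_tip in the frame of board between -0.035 and 0.035 m), for 0.2 s.
At the end, for the whole second after the job is handed in: The bubble's middle is within 4 mm of the vial's middle (0.2 degrees), the low corner rests on the wedge (more than 1 N), whose thin end is past the pad's line and within 35 mm of the board's middle line; the wedge lies flat on the bench (within 0.05 rad), at rest and released (all of step 2 and linear speed of wedge below 0.005 m/s and x of wedge_tip in the frame of board above -0.257 m); the robot touches nothing.
It fails at once if the wedge is rammed: contact force between wedge and board (with its pad) above 20 N (contact force between wedge and board above 20 N).
It fails at once if the robot touches the board, mould or level (more than 1.5 N) (contact force between any of the arm, the fingers and board above 1.5 N).
It fails at once if a bystander is moved by more than 20 mm (distance of any of rolling_pin, pot, tile, guide_stick, palette_knife, rib from where it was at the start of the episode above 0.02 m).
It also fails if it takes over 61 s, if anything falls off the work surface, if the arm or the gripper's body presses on something with over 40 N, if the wrist force passes 120 N, or if a joint passes its speed limit or range.

## Robot

A 6-joint arm with a two-finger parallel gripper is mounted at the origin on the work surface. World frame = base frame: x ahead of the robot, y to its left, z up, the work surface at z = 0. Lengths are in mm, angles in rad, forces in N, time in s.
With the tool pointing down it reaches from about 350 to 775 mm from the base axis. Payload 7.3 kg.
Tool frame: the origin (TCP) lies between the finger pads; the fingertips stand bot.tips_ahead ahead of it and the grasp point (between the pads) lies 6 mm ahead of it (bot.tips_ahead is the distance from the TCP to the fingertips, in mm); z points along the fingers, y is the line along which they close (so a half turn about z gives the same grasp; the last joint's range is limited). The gripper opens to 92 mm and grips with 3 to 60 N. Pads are 19 mm wide; open, the fingers measure 130 mm over their backs; the gripper's body (75 mm by 190 mm) begins 47 mm behind the grasp point.
Start: joints at [1.149, 0.342, 1.524, -0, 1.275, -0.146], TCP at [142.95, 505.181, 251.741] pointing down, gripper open.
Joint ranges: [-2.53, 2.53], [-0.77, 2.02], [0.04, 2.7], [-1, 4.14], [0.28, 2.66], [-3.11, 3.11]. Speed limits (rad/s): [2.57, 2.57, 3.14, 3.14, 3.14, 3.14].

## Interface

Orientations are given as [roll, pitch, yaw] about the fixed x, y, z axes, in that order (R = Rz(yaw) Ry(pitch) Rx(roll)).
In Python, from plant import bot gives the robot as it stands. The module is installed in compiled form; this text tells all that it offers.
- The arm moves only by the tool step_arm, never from a script. Its argument "targets" is one flat list of numbers, 7 for each row, row after row: the opening, from 0 (shut) to 1 (fully open), then the shift along the tool's x, y, z each as a share of 100 mm, from -1 to 1, then the turn, a rotation vector about the tool's x, y, z each as a share of pi/4 rad, from -1 to 1. A call has 1 to 20 rows; each row is the pose to reach, as a shift and turn from the pose commanded when the call began, along the tool's axes at that moment; what a row does not reach only later rows make up. A row lasts 1/8 s, in which the tool goes at most 62.5 mm and 10.7 degrees, less where a joint would pass 70% of its speed; a pose out of reach is approached as far as the arm can. A call with a number of a shift or a turn outside -1 to 1 is refused whole. A call with a gripper value outside its range is refused whole. The fingers move at their own pace and stop on an object; the grip force is fixed at half the most. Time passes only in rows, so rows that repeat a pose let the fingers close. It gives the time, the measured TCP pose, the force, the opening and the grip force at its end, in the units of the state.
- bot.get_obs(): the state, without advancing time (a new reading comes with each control period).
- bot.capture(name): name is "scene" or "top" or "wrist"; returns (picture, depth): 480x640x3 uint8, blue, green, red; 480x640 float32, mm along the optical axis (not along the pixel's ray), 0 where there is no reading.
- bot.camera_info(name): a dict with "fx", "fy", "cx", "cy" (pixels), "camera_from_world" (4x4, takes a point from world to camera coordinates); the wrist camera has in their place "hand_eye" (4x4, takes a point from camera to tool coordinates, whose origin is the TCP and whose axes are the flange's). Camera axes: x right, y down, z forward; pixel columns grow to the right and rows downward; lengths in mm; the calibration is good to about 2 mm. A picture is of the moment at which its call begins: read the wrist's pose just before it. camera_info takes no time and is no camera call.
- bot.close_job(): hands the job in; it is judged then, once.
The state is a dict: "time": time; "joint_positions": joint angles; "dq": joint speeds; "tau": joint torques, N m; "tool_pos": TCP position; "tcp_rot": TCP orientation; "contact_force": force on the tool from outside, world axes, zero at the start; "moment": the same for the moment, N m; "grip_width": finger opening in mm; "finger_force": force on a finger pad.
Only numpy, scipy, OpenCV 4.12 (cv2) and the standard library are available. Lean on these libraries where they do the work, as an engineer would, in place of code of your own. Each camera call takes 0.05 s, during which the arm holds its last target. There are 200 camera calls.

## Working session

There is one attempt and no reset: what is moved stays moved. The work goes in short steps, Python scripts to look and compute and a tool call to move; the robot and the scene stay as the last step left them, time stands still between calls to the robot, and variables do not carry over. Pictures are saved under pics/ and viewed, at most 10 in all, crops included, and the job is handed in when it is done.

Besides the shell and the picture viewer there is one more tool, called after "Emit:" by a JSON object that holds its "fn" and its "kwargs", one argument or row to a line. step_arm: Moves the arm, as the interface text tells. Shift numbers are shares of 100 mm and turn numbers shares of pi/4 rad, none past 1 either way. Its arguments: {"type":"object","properties":{"targets":{"type":"array"}},"required":["targets"]}

```bash
mkdir -p pics; python3 - <<'E'
from plant import bot
import cv2,numpy as np
for n in("scene","top"):
    im,d=bot.capture(n); cv2.imwrite(f"pics/{n}0.png",im); np.save(f"pics/{n}0.npy",d)
    i=bot.camera_info(n); print(n,i["fx"],i["cx"],i["cy"],np.round(i["camera_from_world"],3).tolist())
print(bot.tips_ahead, bot.camera_info("wrist")); o=bot.get_obs(); print(o["tcp_rot"],o["time"])
E
```

```text
scene 547.8038842021825 308.06416745319655 233.5917730651043 [[-0.645, 0.764, -0.009, 391.96], [0.416, 0.342, -0.842, -138.44], [-0.64, -0.547, -0.539, 1693.413], [0.0, 0.0, 0.0, 1.0]]
top 481.8586206045096 315.992842059907 228.9397949746071 [[-0.013, -1.0, 0.007, -34.704], [-0.989, 0.012, -0.149, 541.768], [0.149, -0.009, -0.989, 1040.508], [0.0, 0.0, 0.0, 1.0]]
25.0 {'fx': 395.34934028599895, 'fy': 395.34934028599895, 'cx': 317.55634178204593, 'cy': 244.7768396921721, 'hand_eye': array([[ 4.92220118e-04, -9.68614821e-01, -2.48566062e-01,
         6.68963829e+01],
       [ 9.99999689e-01,  3.23561695e-04,  7.19379430e-04,
        -6.77941720e-01],
       [-6.16375122e-04, -2.48566338e-01,  9.68614679e-01,
        -1.32166230e+02],
       [ 0.00000000e+00,  0.00000000e+00,  0.00000000e+00,
         1.00000000e+00]])}
[-3.14026738e+00 -1.85790686e-04  2.86576714e+00] 0.1
```

View pics/top0.png

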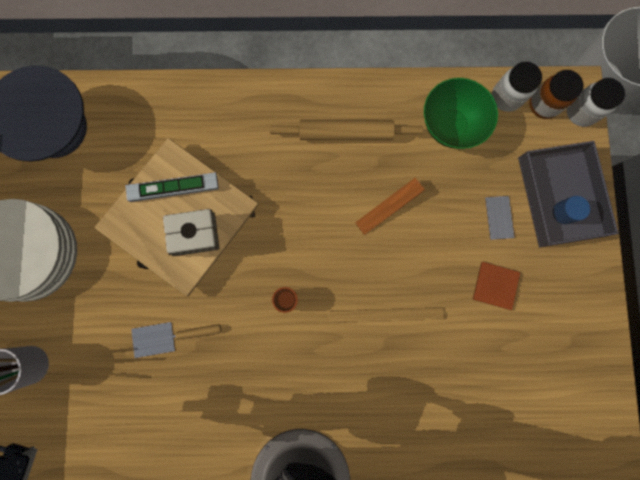

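View pics/scene0.png

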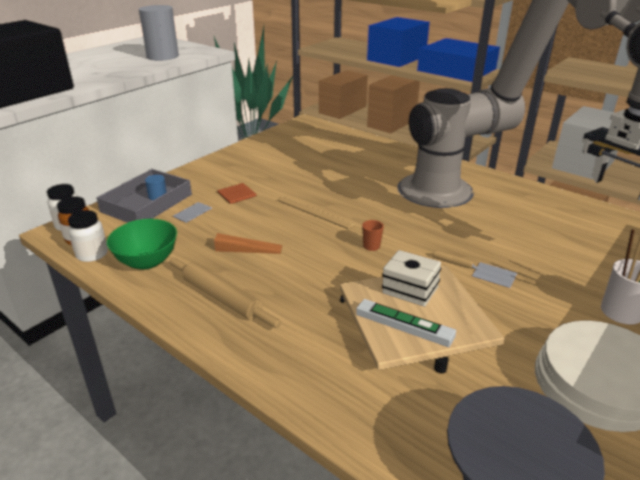

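The top view shows the board's corners at about (168,140), (97,228), (188,295) and (257,207), where (257,207) is the low corner. The wedge runs from (358,226) to (422,185), the bubble is at (150,188) and the pot at (285,300). In the scene view the wedge's thick end appears to be on the far (-y) side.

```bash
cat > h.py <<'E'
import numpy as np,cv2
from plant import bot
from scipy.spatial.transform import Rotation as R
def cam(n,obs=None):
    i=bot.camera_info(n); K=(i["fx"],i["fy"],i["cx"],i["cy"])
    if n=="wrist":
        T=np.eye(4);T[:3,:3]=R.from_euler("xyz",obs["tcp_rot"]).as_matrix();T[:3,3]=obs["tool_pos"]
        return K,T@i["hand_eye"]
    return K,np.linalg.inv(i["camera_from_world"])
def plane(c,px,z):
    K,W=c;px=np.atleast_2d(px).astype(float)
    d=np.c_[(px[:,0]-K[2])/K[0],(px[:,1]-K[3])/K[1],np.ones(len(px))]@W[:3,:3].T
    o=W[:3,3];return o+d*((z-o[2])/d[:,2])[:,None]
def cloud(c,d,px):
    K,W=c;px=np.atleast_2d(px);z=d[px[:,1],px[:,0]]
    p=np.c_[(px[:,0]-K[2])/K[0]*z,(px[:,1]-K[3])/K[1]*z,z]
    return p@W[:3,:3].T+W[:3,3]
E
python3 - <<'E'
from h import *
np.set_printoptions(suppress=True,precision=1)
im=cv2.imread("pics/top0.png");d=np.load("pics/top0.npy");c=cam("top")
print("corners",plane(c,[[168,140],[97,228],[188,295],[257,207]],48))
hsv=cv2.cvtColor(im,cv2.COLOR_BGR2HSV)
print(hsv[206,390],hsv[240,390],hsv[284,497])
m=cv2.inRange(hsv,(3,140,60),(14,255,255));m[:, :340]=0;m[:,440:]=0;m[:160]=0;m[250:]=0
cn=max(cv2.findContours(m,0,1)[0],key=cv2.contourArea);r=cv2.minAreaRect(cn);b=cv2.boxPoints(r);print(r)
mm=np.zeros_like(m);cv2.drawContours(mm,[cn],-1,255,-1);mm=cv2.erode(mm,np.ones((3,3)))
v,u=np.nonzero(mm);P=cloud(c,d,np.c_[u,v])
A=np.c_[P[:,:2]-P[:,:2].mean(0),np.ones(len(P))];print("slope",np.linalg.lstsq(A,P[:,2],rcond=None)[0]*1000)
w,V=np.linalg.eigh(np.cov(P[:,:2].T));t=(P[:,:2]-P[:,:2].mean(0))@V[:,1];print("mean",P.mean(0),V[:,1],t.min(),t.max(),P[t.argmin()],P[t.argmax()])
for z in(4,19,34):print(z,plane(c,b,z)[:,:2].tolist())
for n,p,z in(("pot",(285,300),65),("pin",(347,129),40),("pinend",(425,130),30),("bowl",(460,114),40),("stick0",(330,315),8),("stick1",(445,313),8)):print(n,plane(c,p,z))
E
```

```text
corners [[749.9 294.7  48. ]
 [548.  445.4  48. ]
 [397.9 239.6  48. ]
 [591.5  90.4  48. ]]
[ 13 182 130] [ 17 147 137] [  9 182 122]
((389.70001220703125, 205.60000610351562), (16.200000762939453, 75.5999984741211), 53.13010025024414)
slope [-3367.2 -2013.3 25375.3]
mean [ 595.7 -211.6   25.4] [-0.6  0.8] -83.07206571884129 274.5212255293527 [ 646.7 -277.2   32.3] [ 379.8  -31.7 1110. ]
4 [[562.6321939485117, -131.71499174090744], [669.6444125665456, -277.439664780114], [638.0322649647192, -298.9939480779223], [531.9168614636556, -153.51428352669018]]
19 [[560.1526136421833, -130.3581264936922], [665.7135029715837, -274.1064412367191], [634.5300880535912, -295.3683993865247], [529.853850986652, -151.8617702586344]]
34 [[557.6730333358548, -129.00126124647696], [661.7825933766217, -270.77321769332417], [631.0279111424632, -291.7428506951271], [527.7908405096484, -150.20925699057864]]
pot [[384.3  27.3  65. ]]
pin [[ 775.  -116.2   40. ]]
pinend [[ 774.4 -299.8   30. ]]
bowl [[ 808.9 -381.    40. ]]
stick0 [[349.8 -70.7   8. ]]
stick1 [[ 350.9 -330.4    8. ]]
```

The wedge's thick end is near (647,-281) and its thin end near (546,-142), with a heading of about 126°. The low corner is near (591,90) and the board's axis points at about 98°. I'll travel to the wedge at the present height.

Emit:
{"fn": "step_arm", "kwargs": {
  "targets": [1, -1, -0.89, 0, 0, 0, 0, 1, -1, -0.89, 0, 0, 0, 0, 1, -1, -0.89, 0, 0, 0, 0]
}}

```text
time: 0.48
tool_pos: [216.0, 389.8, 251.6]
tcp_rot: [-3.14, 0.0, 2.862]
contact_force: [0.2, 0.4, 0.2]
grip_width: 91.8
finger_force: 0.0
```

Emit:
{"fn": "step_arm", "kwargs": {
  "targets": [1, -1, -0.89, 0, 0, 0, 0, 1, -1, -0.89, 0, 0, 0, 0, 1, -1, -0.89, 0, 0, 0, 0]
}}

```text
time: 0.85
tool_pos: [288.3, 277.6, 251.7]
tcp_rot: [-3.142, 0.0, 2.861]
contact_force: [-0.0, 0.6, -0.2]
grip_width: 91.8
finger_force: 0.0
```

Emit:
{"fn": "step_arm", "kwargs": {
  "targets": [1, -1, -0.89, 0, 0, 0, 0, 1, -1, -0.89, 0, 0, 0, 0, 1, -1, -0.89, 0, 0, 0, 0]
}}

```text
time: 1.23
tool_pos: [360.5, 165.1, 251.7]
tcp_rot: [3.141, 0.0, 2.862]
contact_force: [-1.3, 1.4, 0.3]
grip_width: 91.9
finger_force: 0.0
```

Emit:
{"fn": "step_arm", "kwargs": {
  "targets": [1, -1, -0.89, 0, 0, 0, 0, 1, -1, -0.89, 0, 0, 0, 0, 1, -1, -0.89, 0, 0, 0, 0]
}}

```text
time: 1.6
tool_pos: [432.5, 52.8, 251.4]
tcp_rot: [3.141, 0.0, 2.863]
contact_force: [-0.2, 0.9, 0.2]
grip_width: 91.6
finger_force: 0.0
```

Emit:
{"fn": "step_arm", "kwargs": {
  "targets": [1, -1, -0.89, 0, 0, 0, 0, 1, -1, -0.89, 0, 0, 0, 0, 1, -1, -0.89, 0, 0, 0, 0]
}}

```text
time: 1.98
tool_pos: [504.4, -59.6, 251.0]
tcp_rot: [3.141, -0.0, 2.864]
contact_force: [0.4, 0.7, -0.6]
grip_width: 91.6
finger_force: 0.0
```

Emit:
{"fn": "step_arm", "kwargs": {
  "targets": [1, -1, -0.89, 0, 0, 0, 0.84, 1, -1, -0.89, 0, 0, 0, 0.84, 1, -1, -0.89, 0, 0, 0, 0.84, 1, -1, -0.89, 0, 0, 0, 0.84, 1, -1, -0.89, 0, 0, 0, 0.84]
}}

```text
time: 2.6
tool_pos: [575.1, -169.3, 251.4]
tcp_rot: [3.141, -0.002, 2.209]
contact_force: [0.6, 0.2, 0.2]
grip_width: 91.9
finger_force: 0.0
```

```bash
python3 - <<'E'
from h import *
o=bot.get_obs();im,d=bot.capture("wrist");cv2.imwrite("pics/w1.png",im);np.save("pics/w1.npy",d);c=cam("wrist",o)
np.savez("pics/w1c.npz",K=c[0],W=c[1]);print(o["tool_pos"],o["tcp_rot"],o["joint_positions"])
hsv=cv2.cvtColor(im,cv2.COLOR_BGR2HSV);m=cv2.inRange(hsv,(0,165,50),(14,255,255))
cs=sorted(cv2.findContours(m,0,1)[0],key=cv2.contourArea)[-2:]
for q in cs:print(cv2.minAreaRect(q),cv2.approxPolyDP(q,6,True)[:,0].tolist())
E
```

```text
[ 575.09038328 -169.30387527  251.3905937 ] [ 3.14145157e+00 -1.59710619e-03  2.20913679e+00] [-4.14545450e-01  4.81167186e-01  1.30667007e+00  9.34924969e-04
  1.35507330e+00 -1.05308653e+00]
```

View pics/w1.png

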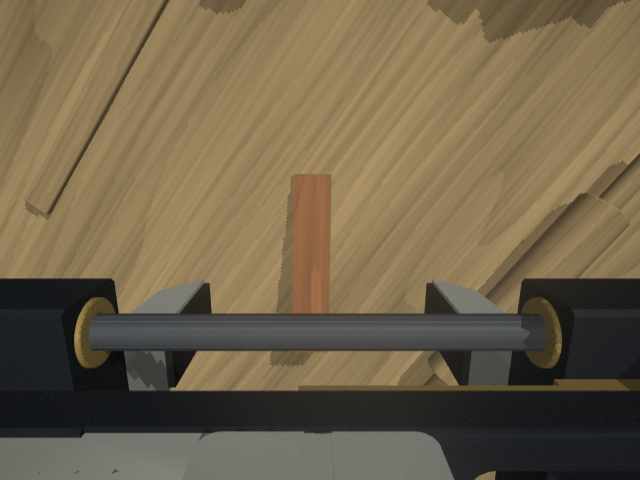

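The wedge's thin end is the edge from (294,174) to (331,174). Its sides run straight down to about (293,312) and (329,312), already nearly in line with the tool's x axis.

```bash
python3 - <<'E'
from h import *
np.set_printoptions(suppress=True,precision=1)
f=np.load("pics/w1c.npz");c=(f["K"],f["W"]);d=np.load("pics/w1.npy");im=cv2.imread("pics/w1.png")
g=im.astype(int);s=g[:,:,2]-g[:,:,0]
L=[];Rr=[]
for r in range(180,310,5):
    u=np.nonzero((s[r,270:350]>65))[0]+270; L.append(u.min());Rr.append(u.max())
print(L,Rr)
e=plane(c,[[294,174],[331,174]],4);print("thin",e,e.mean(0))
mids=cloud(c,d,np.array([[312,r] for r in range(180,310,10)]));print(mids[[0,6,12]])
# mid of sides using depth height
cen=[]
for r in range(180,310,10):
    u=np.array([294-(r-174)*1/138,331-(r-174)*1.5/138]);z=mids[(r-180)//10,2];cen.append(plane(c,[[u.mean(),r]],z)[0])
cen=np.array(cen);p=np.polyfit(cen[:,0],cen[:,1],1);v=np.array([-1,-p[0]]);v/=np.linalg.norm(v);print("dir",v,np.degrees(np.arctan2(v[1],v[0])))
t=e.mean(0)[:2];G=t-153*v;o=bot.get_obs();X=R.from_euler("xyz",o["tcp_rot"]).as_matrix()
print("ctr",t-85*v,"grasp",G,"tool shift",X.T@(np.r_[G,30]-o["tool_pos"]),"toolx deg",np.degrees(np.arctan2(X[1,0],X[0,0])))
E
```

```text
[np.int64(294), np.int64(293), np.int64(294), np.int64(294), np.int64(293), np.int64(279), np.int64(293), np.int64(293), np.int64(272), np.int64(293), np.int64(293), np.int64(293), np.int64(293), np.int64(279), np.int64(293), np.int64(293), np.int64(279), np.int64(276), np.int64(272), np.int64(270), np.int64(293), np.int64(293), np.int64(292), np.int64(292), np.int64(292), np.int64(292)] [np.int64(331), np.int64(331), np.int64(336), np.int64(349), np.int64(349), np.int64(349), np.int64(349), np.int64(349), np.int64(346), np.int64(342), np.int64(338), np.int64(334), np.int64(330), np.int64(346), np.int64(330), np.int64(329), np.int64(329), np.int64(329), np.int64(329), np.int64(329), np.int64(329), np.int64(329), np.int64(329), np.int64(328), np.int64(328), np.int64(328)]
thin [[ 533.6 -151.8    4. ]
 [ 561.8 -130.9    4. ]] [ 547.7 -141.4    4. ]
[[ 550.6 -146.2    4.4]
 [ 584.1 -191.4   14.3]
 [ 618.1 -237.2   25.6]]
dir [-0.6  0.8] 126.0163495315424
ctr [ 597.7 -210.1] grasp [ 637.7 -265.1] tool shift [-114.3   -6.8  221.4] toolx deg 126.64185156603543
```

Emit:
{"fn": "step_arm", "kwargs": {
  "targets": [1, -1, -0.07, 0.9, 0, 0, 0, 1, -1, -0.07, 0.9, 0, 0, 0, 1, -1, -0.07, 0.9, 0, 0, 0, 1, -1, -0.07, 0.9, 0, 0, 0]
}}

```text
time: 3.15
tool_pos: [628.6, -255.5, 161.6]
tcp_rot: [-3.142, -0.001, 2.208]
contact_force: [-0.6, 0.2, 0.2]
grip_width: 91.5
finger_force: 0.0
```

Emit:
{"fn": "step_arm", "kwargs": {
  "targets": [1, -0.14, 0, 0.5, 0, 0, 0.014, 1, -0.14, 0, 1, 0, 0, 0.014, 1, -0.14, 0, 1, 0, 0, 0.014, 1, -0.14, 0, 1, 0, 0, 0.014]
}}

```text
time: 3.65
tool_pos: [638.4, -267.7, 65.4]
tcp_rot: [3.139, 0.004, 2.196]
contact_force: [0.0, 0.0, 1.5]
grip_width: 92.2
finger_force: 0.0
```

Emit:
{"fn": "step_arm", "kwargs": {
  "targets": [1, 0, 0, 0.15, 0, 0, 0, 1, 0, 0, 0.31, 0, 0, 0, 1, 0, 0, 0.31, 0, 0, 0, 0, 0, 0, 0.31, 0, 0, 0, 0, 0, 0, 0.31, 0, 0, 0, 0, 0, 0, 0.31, 0, 0, 0, 0, 0, 0, 0.31, 0, 0, 0, 0, 0, 0, 0.31, 0, 0, 0, 0, 0, 0, 0.31, 0, 0, 0]
}}

```text
time: 4.78
tool_pos: [636.9, -267.9, 30.7]
tcp_rot: [3.141, -0.0, 2.195]
contact_force: [0.1, 0.4, -0.2]
grip_width: 36.4
finger_force: 0.2
```

Emit:
{"fn": "step_arm", "kwargs": {
  "targets": [0, 0, 0, 0, 0, 0, 0, 0, 0, 0, 0, 0, 0, 0, 0, 0.2, 0.12, -0.01, 0, 0, 0, 0, 0.4, 0.24, -0.01, 0, 0, 0, 0, 0.6, 0.34, -0.01, 0, 0, 0, 0, 0.72, 0.41, -0.01, 0, 0, 0, 0, 0.72, 0.41, -0.01, 0, 0, 0]
}}

```text
time: 5.65
tool_pos: [628.1, -184.0, 31.9]
tcp_rot: [-3.142, -0.0, 2.197]
contact_force: [0.6, -0.7, -1.5]
grip_width: 35.4
finger_force: 29.9
```

Emit:
{"fn": "step_arm", "kwargs": {
  "targets": [0, 0.15, 0.1, 0, 0, 0, 0.12, 0, 0.3, 0.17, 0, 0, 0, 0.25, 0, 0.45, 0.25, 0, 0, 0, 0.38, 0, 0.6, 0.34, 0, 0, 0, 0.5, 0, 0.73, 0.41, 0, 0, 0, 0.618, 0, 0.73, 0.41, 0, 0, 0, 0.618, 0, 0.73, 0.41, 0, 0, 0, 0.618]
}}

```text
time: 6.52
tool_pos: [618.9, -103.3, 31.8]
tcp_rot: [3.141, 0.0, 1.711]
contact_force: [-0.2, -0.7, -0.8]
grip_width: 35.7
finger_force: 29.9
```

```bash
python3 - <<'E'
from h import *
o=bot.get_obs();im,d=bot.capture("wrist");cv2.imwrite("pics/w2.png",im);np.save("pics/w2.npy",d);c=cam("wrist",o)
np.savez("pics/w2c.npz",K=c[0],W=c[1]);print(o["tool_pos"],o["tcp_rot"],o["grip_width"],o["finger_force"])
im,d=bot.capture("top");cv2.imwrite("pics/top2.png",im);cv2.imwrite("pics/top2c.png",cv2.resize(im[120:320,80:345],None,fx=3,fy=3,interpolation=2));np.save("pics/top2.npy",d)
E
```

```text
[ 618.94068834 -103.30480758   31.79000793] [3.14110076e+00 4.89516244e-04 1.71098662e+00] 35.745990684084596 29.90916479878024
```

View pics/w2.png

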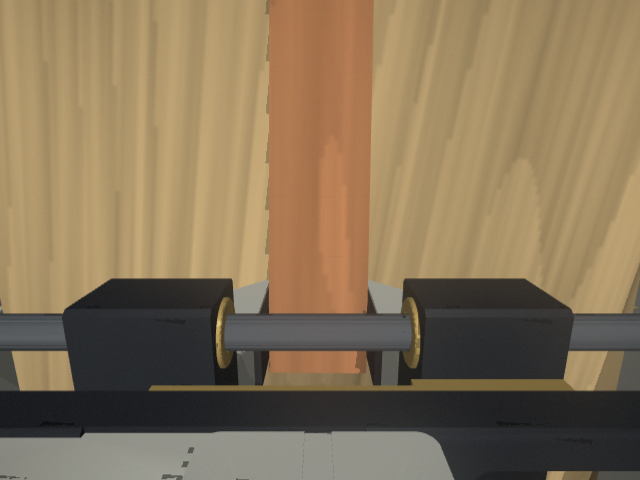

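View pics/top2c.png

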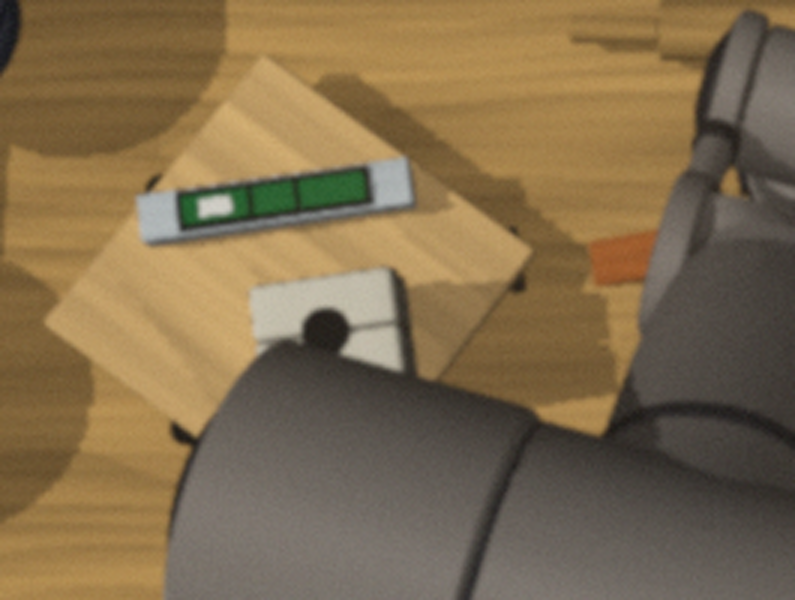

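The top view puts the low corner at (256.7,204) and the far corner at (95,227.3). The wedge's thin end is at about (278,207.3), and the vial is unobstructed, with the bubble well on the hinge side. Next I'll convert these to world positions.

```bash
python3 - <<'E'
from h import *
np.set_printoptions(suppress=True,precision=1)
c=cam("top");q=lambda p,z:plane(c,[[80+p[0]/3,120+p[1]/3]],z)[0]
a=q((531,253),40);b=q((45,322),51);t=q((264,58),47)
print("low",a,"far",b,"dist",np.linalg.norm(b-a),"ang",np.degrees(np.arctan2(*(b-a)[[1,0]])),"top",t, np.linalg.norm(t-a),np.linalg.norm(t-b))
v0,v1=q((370,187),66),q((178,212),69);print("vial ang",np.degrees(np.arctan2(*(v1-v0)[[1,0]])),np.linalg.norm(v1-v0))
w=q((594,262),4);print("wedge tip img",w)
o=bot.get_obs();x=np.array([np.cos(o["tcp_rot"][2]),np.sin(o["tcp_rot"][2])])
print("tip by tool",o["tool_pos"][:2]+155*x)
d=np.load("pics/top2.npy")
for p in((500,250),(400,230),(200,300),(600,262)):
    print(cloud(c,d,[[80+p[0]//3,120+p[1]//3]]))
E
```

```text
low [599.3  91.4  40. ] far [549.1 448.6  51. ] dist 360.88138667736445 ang 97.99714647976991 top [751.9 295.1  47. ] 254.6374660816371 254.3776400522619
vial ang 97.37380921614668 141.0111600587227
wedge tip img [598.9  46.5   4. ]
tip by tool [597.4  50.2]
[[602.7 116.3  39.7]]
[[619.6 191.1  40.2]]
[[564.5 337.   49.6]]
[[599.4  41.7   5.6]]
```

Emit:
{"fn": "step_arm", "kwargs": {
  "targets": [0, 0, 0.06, 0.012, 0, 0, 0, 0, 0.1, 0.06, 0.012, 0, 0, 0, 0, 0.2, 0.06, 0.012, 0, 0, 0, 0, 0.3, 0.06, 0.012, 0, 0, 0, 0, 0.4, 0.06, 0.012, 0, 0, 0, 0, 0.4, 0.06, 0.012, 0, 0, 0]
}}

```text
time: 7.38
tool_pos: [618.9, -60.3, 30.7]
tcp_rot: [-3.142, -0.001, 1.711]
contact_force: [-0.8, 3.6, 3.6]
grip_width: 35.8
finger_force: 29.9
```

```bash
python3 - <<'E'
from h import *
im,d=bot.capture("top");a=cv2.resize(im[150:230,180:330],None,fx=4,fy=4,interpolation=2)
im,d=bot.capture("scene");b=cv2.resize(im[270:345,290:440],None,fx=4,fy=4,interpolation=2)
cv2.imwrite("pics/ins.png",np.vstack([a,b])[:600]);print(a.shape,b.shape)
E
```

```text
(320, 600, 3) (300, 600, 3)
```

View pics/ins.png

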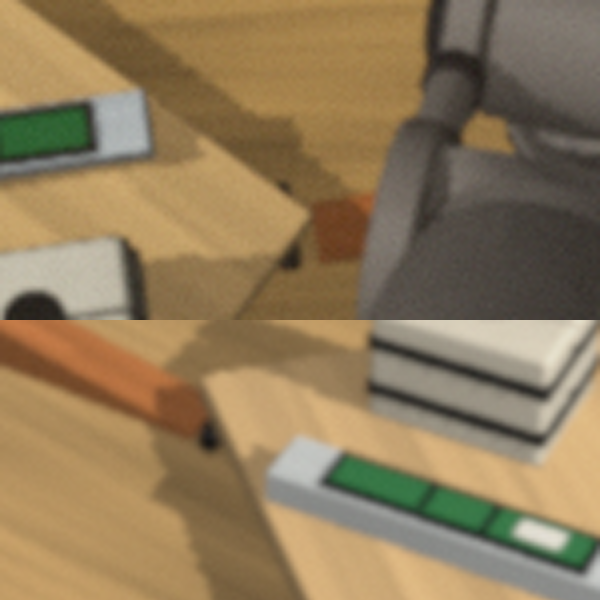

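The tip, at top px (258.8,208.3), lies just short of the corner. The ends of the pad show at about crop (285,187) and (291,255), and the wedge is aimed between them.

```bash
python3 - <<'E'
from h import *
c=cam("top");t=plane(c,[[258.8,208.3]],4)[0];p=plane(c,[[252,205.3]],15)[0];a=np.radians(98);u=np.array([np.cos(a),np.sin(a)]);n=np.array([-u[1],u[0]])
D=(t-p)[:2];o=bot.get_obs();x=o["tcp_rot"][2];print(t,p,"along",D@u,"lat(board y)",D@n,"tip by tool",o["tool_pos"][:2]+155*np.array([np.cos(x),np.sin(x)]),o["contact_force"],o["tool_pos"])
E
```

```text
[597.15109709  91.26668633   4.        ] [602.23268936 105.79579343  15.        ] along -13.680489880448212 lat(board y) 7.054199450667489 tip by tool [597.45475323  92.58886408] [-0.01421717  3.16437381  2.99412842] [618.9976094  -60.90675588  30.67696525]
```

Emit:
{"fn": "step_arm", "kwargs": {
  "targets": [0, 0.07, 0.05, -0.003, 0, 0, 0, 0, 0.14, 0.05, -0.003, 0, 0, 0, 0, 0.21, 0.05, -0.003, 0, 0, 0, 0, 0.28, 0.05, -0.003, 0, 0, 0, 0, 0.34, 0.05, -0.003, 0, 0, 0, 0, 0.38, 0.05, -0.003, 0, 0, 0, 0, 0.38, 0.05, -0.003, 0, 0, 0]
}}

```text
time: 8.35
tool_pos: [618.5, -22.9, 30.7]
tcp_rot: [-3.141, -0.001, 1.71]
contact_force: [-0.2, 1.7, 0.1]
grip_width: 35.7
finger_force: 29.9
```

Emit:
{"fn": "step_arm", "kwargs": {
  "targets": [0, 0.04, 0, 0, 0, 0, 0, 0, 0.08, 0, 0, 0, 0, 0, 0, 0.12, 0, 0, 0, 0, 0, 0, 0.16, 0, 0, 0, 0, 0, 0, 0.2, 0, 0, 0, 0, 0, 0, 0.24, 0, 0, 0, 0, 0, 0, 0.28, 0, 0, 0, 0, 0, 0, 0.28, 0, 0, 0, 0, 0]
}}

```text
time: 9.35
tool_pos: [615.3, 2.9, 30.9]
tcp_rot: [3.141, 0.002, 1.71]
contact_force: [1.9, -7.8, -1.8]
grip_width: 35.7
finger_force: 29.9
```

```bash
cat > bub.py <<'E'
from h import *
import sys
# project vial features onto the vial's axis at height ~67 mm; lines are 34 mm apart
def bub(name,save=None):
    im,d=bot.capture(name);r=[]
    hsv=cv2.cvtColor(im,cv2.COLOR_BGR2HSV)
    g=cv2.inRange(hsv,(50,90,40),(85,255,255))
    if name=="top":g[:,:100]=0;g[:,240:]=0
    else:g[:290]=0;g[:,:330]=0
    # join vial parts
    g=cv2.morphologyEx(g,cv2.MORPH_CLOSE,np.ones((13,13)))
    n,l,s,_=cv2.connectedComponentsWithStats(g);k=1+s[1:,4].argmax();v,u=np.nonzero(l==k)
    rc=cv2.minAreaRect(np.c_[u,v].astype(np.float32));b=cv2.boxPoints(rc)
    e=[np.linalg.norm(b[1]-b[0]),np.linalg.norm(b[2]-b[1])]
    if e[0]>e[1]:A,B=(b[1]+b[2])/2,(b[0]+b[3])/2
    else:A,B=(b[0]+b[1])/2,(b[2]+b[3])/2
    if (A[0]>B[0])==(name=="top"):pass
    else:A,B=B,A
    # A = low-corner end, B = hinge end; profile along the axis
    t=np.linspace(0,1,400);P=A+(B-A)*t[:,None];nn=np.array([-(B-A)[1],(B-A)[0]]);nn/=np.linalg.norm(nn)
    acc=np.zeros((400,3))
    for k in np.linspace(-1.5,1.5,5):
        m=(P+nn*k).astype(np.float32);acc+=cv2.remap(im,m[:,0].reshape(-1,1),m[:,1].reshape(-1,1),1)[:,0].astype(float)/5
    red=acc[:,2]-0.0;X=(plane(cam(name),P,67)-plane(cam(name),P[:1],67));X=np.linalg.norm(X,axis=1)
    w=np.clip(red-100,0,None);w[X<8]=0;w[X>X[-1]-5]=0
    if save:cv2.imwrite(save,cv2.resize(im[int(v.min())-8:v.max()+9,u.min()-8:u.max()+9],None,fx=5,fy=5,interpolation=2))
    cen=(w*X).sum()/w.sum();dark=255-acc.max(1)
    import scipy.signal as ss
    pk,_=ss.find_peaks(dark,prominence=15)
    o=bot.get_obs()
    print(name,"len",round(X[-1],1),"bubble",round(cen,1),"bubw",round((w>w.max()/2).sum()/400*X[-1],1),"dark",np.round(X[pk],1),"off from vial ctr",round(cen-X[-1]/2,1),"| F",np.round(o["contact_force"],1),np.round(o["tool_pos"],1),o["time"])
for n in("top","scene"):
    try:bub(n,sys.argv[1]%n if len(sys.argv)>1 else None)
    except Exception as ex:print(n,repr(ex))
E
python3 bub.py
```

```text
top len 136.4 bubble 102.2 bubw 22.8 dark [51.4 84.9] off from vial ctr 34.0 | F [ 2.  -7.8 -1.4] [615.3   3.   30.8] 9.4
scene len 89.8 bubble nan bubw 0.0 dark [50.1 83. ] off from vial ctr nan | F [ 1.5 -7.4 -1.6] [615.3   2.9  30.8] 9.45bub.py:27: RuntimeWarning: invalid value encountered in scalar divide
  cen=(w*X).sum()/w.sum();dark=255-acc.max(1)
```

The top view measures well: the two lines are 33.5 mm apart and the bubble is 34 mm off. That calls for about 43 mm more wedge, so I'll push 30 mm gently and measure again.

Emit:
{"fn": "step_arm", "kwargs": {
  "targets": [0, 0.02, 0, 0, 0, 0, 0, 0, 0.04, 0, 0, 0, 0, 0, 0, 0.06, 0, 0, 0, 0, 0, 0, 0.08, 0, 0, 0, 0, 0, 0, 0.1, 0, 0, 0, 0, 0, 0, 0.12, 0, 0, 0, 0, 0, 0, 0.14, 0, 0, 0, 0, 0, 0, 0.16, 0, 0, 0, 0, 0, 0, 0.18, 0, 0, 0, 0, 0, 0, 0.2, 0, 0, 0, 0, 0, 0, 0.22, 0, 0, 0, 0, 0, 0, 0.24, 0, 0, 0, 0, 0, 0, 0.26, 0, 0, 0, 0, 0, 0, 0.28, 0, 0, 0, 0, 0, 0, 0.3, 0, 0, 0, 0, 0, 0, 0.3, 0, 0, 0, 0, 0]
}}

```text
time: 11.45
tool_pos: [611.0, 32.6, 30.7]
tcp_rot: [3.141, 0.002, 1.71]
contact_force: [0.2, -7.5, -1.3]
grip_width: 36.0
finger_force: 29.9
```

```bash
python3 bub.py 2>/dev/null
```

```text
top len 135.9 bubble 78.4 bubw 22.8 dark [51.2] off from vial ctr 10.4 | F [ 1.8 -7.8 -2.8] [610.9  32.6  30.7] 11.5
scene len 66.2 bubble nan bubw 0.0 dark [50.3] off from vial ctr nan | F [ 2.1 -7.9 -1.7] [611.   32.6  30.7] 11.55
```

Emit:
{"fn": "step_arm", "kwargs": {
  "targets": [0, 0.02, 0, 0, 0, 0, 0, 0, 0.04, 0, 0, 0, 0, 0, 0, 0.06, 0, 0, 0, 0, 0, 0, 0.08, 0, 0, 0, 0, 0, 0, 0.1, 0, 0, 0, 0, 0, 0, 0.12, 0, 0, 0, 0, 0, 0, 0.13, 0, 0, 0, 0, 0, 0, 0.13, 0, 0, 0, 0, 0, 0, 0.13, 0, 0, 0, 0, 0, 0, 0.13, 0, 0, 0, 0, 0]
}}

```text
time: 12.8
tool_pos: [609.1, 45.3, 30.7]
tcp_rot: [3.141, 0.002, 1.709]
contact_force: [0.4, -9.3, -1.6]
grip_width: 35.8
finger_force: 29.9
```

```bash
python3 bub.py pics/b_%s.png 2>/dev/null
```

```text
top len 135.8 bubble 68.0 bubw 23.1 dark [51.2 85.2] off from vial ctr 0.1 | F [ 0.9 -8.8 -1.2] [609.1  45.4  30.7] 12.85
scene len 59.2 bubble nan bubw 0.0 dark [7.7] off from vial ctr nan | F [ 0.7 -7.3 -2.2] [609.2  45.4  30.7] 12.9
```

View pics/b_top.png

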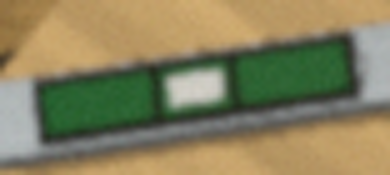

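The bubble (crop 165–227) stands midway between the lines (158 and 233). I'll release.

Emit:
{"fn": "step_arm", "kwargs": {
  "targets": [0.7, 0, 0, 0, 0, 0, 0, 0.7, 0, 0, 0, 0, 0, 0, 0.8, 0, 0, 0, 0, 0, 0, 0.8, 0, 0, 0, 0, 0, 0, 0.8, 0, 0, 0, 0, 0, 0, 0.8, 0, 0, 0, 0, 0, 0]
}}

```text
time: 13.65
tool_pos: [608.9, 46.8, 30.8]
tcp_rot: [-3.142, -0.0, 1.71]
contact_force: [0.1, 0.6, 0.6]
grip_width: 73.4
finger_force: 0.0
```

```bash
python3 bub.py 2>/dev/null
```

```text
top len 135.4 bubble 67.9 bubw 22.7 dark [51.4 85.3] off from vial ctr 0.2 | F [-0.1  0.9  0.2] [608.9  46.7  30.8] 13.7
scene len 59.3 bubble nan bubw 0.0 dark [7.6] off from vial ctr nan | F [-0.5  0.   0.3] [608.9  46.7  30.8] 13.75
```

Emit:
{"fn": "step_arm", "kwargs": {
  "targets": [0.8, -0.1, 0, -0.2, 0, 0, 0, 0.8, -0.2, 0, -0.5, 0, 0, 0, 0.8, -0.4, 0, -0.8, 0, 0, 0, 0.8, -0.6, 0, -1, 0, 0, 0, 0.8, -0.6, 0, -1, 0, 0, 0, 0.8, -0.6, 0, -1, 0, 0, 0]
}}

```text
time: 14.5
tool_pos: [616.5, -12.0, 129.7]
tcp_rot: [-3.14, -0.001, 1.71]
contact_force: [-0.7, 0.4, 0.1]
grip_width: 73.1
finger_force: 0.0
```

```bash
python3 bub.py 2>/dev/null; python3 - <<'E'
from h import *
cv2.imwrite("pics/wf.png",bot.capture("wrist")[0])
E
```

```text
top len 135.1 bubble 67.6 bubw 22.6 dark [51.3 85.1] off from vial ctr 0.1 | F [-0.1 -0.3 -0.8] [616.4 -11.8 129.5] 14.55
scene len 59.1 bubble nan bubw 0.0 dark [7.6] off from vial ctr nan | F [ 0.9 -0.  -0.6] [616.4 -11.7 129.4] 14.6
```

View pics/wf.png

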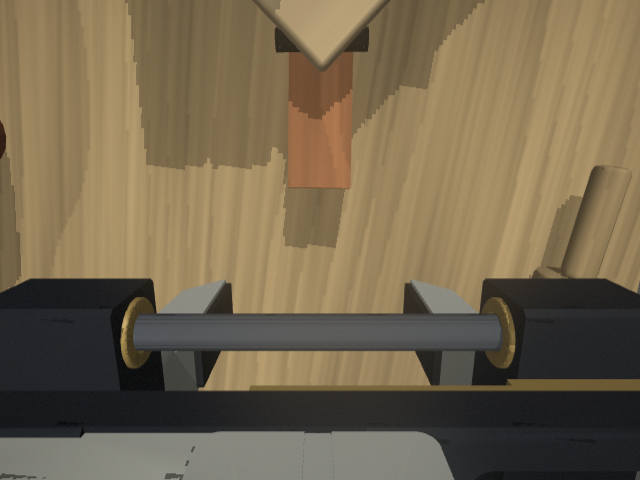

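The wedge (288–352 wide, thick end at row 187) sits centred under the pad (275–369, row 40) and the gripper is clear of it. The bubble is 0.1 mm off, so I'm handing the job in.

```bash
python3 -c "
from plant import bot
print(bot.close_job())"
```

```text
the job is handed in; nothing more can be done
None
```

The wedge is in under the low corner's pad and released, the bubble last measured about 0.1 mm from the vial's middle, the gripper is clear, and the job was handed in at about 15 s; no verdict came back.

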